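# Snap the mould tie bars into their sloping spring-clip stands

### The job

Put away the two mould tie bars that lie on the worktop: the long bar belongs in the stand whose fork clips are far apart, the short bar in the stand whose fork clips are close together. Push each bar down past the sprung jaws until it sits fully home, midway in both forks, with both jaws shut again over it, and let go. Leave the bottle and the roll of tape where they stand.

Things in the scene. Friction and masses are not known exactly. Their poses are not given: they have to be found in the camera images.
- long_bar: the long steel tie bar, loose, lying on the worktop: 180 mm long over all, a round shank 16 mm in diameter and 138 mm long between two dark square heads (28 x 28 mm, each 21 mm long) on which it lies. Origin at the middle of the bar on its axis (14 mm above the worktop as it lies); y runs along the bar. The bar is the same either way round. Mass about 200 g
- short_bar: the short steel tie bar, loose, lying on the worktop: 128 mm long over all, a round shank 16 mm in diameter and 86 mm long between two dark square heads (28 x 28 mm, each 21 mm long) on which it lies. Origin at the middle of the bar on its axis (14 mm above the worktop as it lies); y runs along the bar. The bar is the same either way round. Mass about 150 g
- wide_stand: fixed plywood stand with the widely spaced pair of steel fork clips, 110 mm apart centre to centre, each fork 12 mm thick along the bar; 140 mm wide, 112 mm deep, 100 mm high. Its board slopes 35 degrees, facing the robot side (-x of the stand). Origin on the worktop straight below the seat; x points to its back, y along the bar's seat, z up
- wide_stand_seat (a point): where the bar's axis lies when home, midway between the forks, 60 mm up. y along the bar; z straight out of the fork mouths (up and toward the robot, 35 deg from vertical; push along -z); x up the slope. In this frame (mm): fixed tines' inner face x = +9.5, upright to z = 22, flared tips to z = 35; saddles z = -8; sloping board z = -24, with room for fingers between the forks
- wide_stand_left_jaw (a joint): sprung jaw of the wide stand's left (+y) fork, rad: 0 shut, grows as it is pushed open (about 0.15 as the bar passes, at most 0.7); a spring shuts it. In the seat's frame (mm) its nose, a roller of radius 4.5, is at x = -8.5, z = 9.5, leaving a 13.5 mm mouth: the 16 mm shank forces both jaws aside (10 to 15 N) and then lies under the rollers
- wide_stand_right_jaw (a joint): sprung jaw of the wide stand's right (-y) fork, rad: 0 shut, grows as it is pushed open (about 0.15 as the bar passes, at most 0.7); a spring shuts it. In the seat's frame (mm) its nose, a roller of radius 4.5, is at x = -8.5, z = 9.5, leaving a 13.5 mm mouth: the 16 mm shank forces both jaws aside (10 to 15 N) and then lies under the rollers
- narrow_stand: fixed plywood stand with the closely spaced pair of steel fork clips, 60 mm apart centre to centre, each fork 12 mm thick along the bar; 90 mm wide, 112 mm deep, 100 mm high. Its board slopes 35 degrees, facing the robot side (-x of the stand). Origin on the worktop straight below the seat; x points to its back, y along the bar's seat, z up
- narrow_stand_seat (a point): where the bar's axis lies when home, midway between the forks, 60 mm up. y along the bar; z straight out of the fork mouths (up and toward the robot, 35 deg from vertical; push along -z); x up the slope. In this frame (mm): fixed tines' inner face x = +9.5, upright to z = 22, flared tips to z = 35; saddles z = -8; sloping board z = -24, with room for fingers between the forks
- narrow_stand_left_jaw (a joint): sprung jaw of the narrow stand's left (+y) fork, rad: 0 shut, grows as it is pushed open (about 0.15 as the bar passes, at most 0.7); a spring shuts it. In the seat's frame (mm) its nose, a roller of radius 4.5, is at x = -8.5, z = 9.5, leaving a 13.5 mm mouth: the 16 mm shank forces both jaws aside (10 to 15 N) and then lies under the rollers
- narrow_stand_right_jaw (a joint): sprung jaw of the narrow stand's right (-y) fork, rad: 0 shut, grows as it is pushed open (about 0.15 as the bar passes, at most 0.7); a spring shuts it. In the seat's frame (mm) its nose, a roller of radius 4.5, is at x = -8.5, z = 9.5, leaving a 13.5 mm mouth: the 16 mm shank forces both jaws aside (10 to 15 N) and then lies under the rollers
- bottle: bystander: white bottle with blue cap, 54 mm wide, 118 mm high, behind the stands; origin under its centre
- tape_roll: bystander: beige roll of masking tape lying flat, 90 mm across, 20 mm high, to the left of the bars and stands; origin under its centre

How it is judged:
By the outcome, as a careful person would: the job done as asked, in the order asked, and still so for the second after the job is handed in, with the robot touching nothing.
It also fails if it takes over 54 s, if anything falls off the work surface, if the arm or the gripper's body presses on something with over 40 N, if the wrist force passes 120 N, or if a joint passes its speed limit or range.

### The arm

A 6-joint arm with a two-finger parallel gripper is mounted at the origin on a cart in front of the work surface, level with it; the furniture and walls round the work are solid. World frame = base frame: x ahead of the robot, y to its left, z up, the work surface at z = 0. Lengths are in m, angles in rad, forces in N, time in s.
With the tool pointing down it reaches from about 0.35 to 0.775 m from the base axis. Payload 5.5 kg.
Tool frame: the origin (TCP) lies midway between the tips of the shut fingers; the grasp point (between the pads) lies 19 mm behind it; y points along the fingers, z is the direction in which the jaws open and shut, and the axes are right-handed (so a half turn about y gives the same grasp; the last joint's range is limited). The gripper opens to 85 mm and grips with 20 to 120 N. Pads are 22 mm wide; open, the fingers measure 114 mm over their backs; the gripper's body (76 mm by 85 mm) begins 54 mm behind the grasp point. The pads swing forward as they close: fully open they stand 13 mm farther back than shut.
Start: joints at [1.019, 0.313, 0.046, 1.304, 0, 1.431], TCP at [0.23, 0.527, 0.231] pointing down, gripper open.
Joint ranges: [-2.76, 2.76], [-0.86, 1.69], [-1.03, 1.26], [-2.2, 2.34], [-1.47, 1.5], [-3.14, 3.14]. Speed limits (rad/s): [2.57, 2.57, 3.14, 3.14, 3.14, 3.14].

### API

Orientations are given as a unit quaternion [x, y, z, w].
In Python, from cell import state, eyes, ticket gives the robot as it stands.
- The arm moves only by the tool jog_arm, never from a script. Its argument "increments" is a list of rows, each an object with "dp": the shift along the tool's x, y, z in units of 0.03 m (1.0 is 0.03 m), a list of three; "dr": the turn, a rotation vector about the tool's x, y, z in units of 0.12 rad (1.0 is 0.12 rad), a list of three. In form: [{"dp": [dx, dy, dz], "dr": [rx, ry, rz]}, ...]. A call has 1 to 8 rows; each row shifts and turns the commanded pose from where the row before left it, along the tool's axes as they then stand; what a row does not reach is not made up. A row lasts 1/8 s, in which the tool goes at most 62.5 mm and 10.7 degrees, less where a joint would pass 70% of its speed; a pose out of reach is approached as far as the arm can. A call with a number of a shift or a turn outside -1 to 1 is refused whole. A call with a gripper value outside its range is refused whole. "gripper" is the closure, from -1 (fully open) to 1 (shut), set as the call begins (left out, the last holds). The fingers move at their own pace and stop on an object; "newtons" is the grip in N (left out, the last holds). Time passes only in rows, so rows that do not move let the fingers close. It gives the time, the measured TCP pose, the force and the opening at its end, in the units of the state.
- state(): the state, without advancing time (a new reading comes with each control period).
- eyes.grab_frame(name): name is "scene" or "top" or "wrist"; returns (picture, depth): 420x560x3 uint8, red, green, blue; 420x560 float32, m along the optical axis (not along the pixel's ray), 0 where there is no reading.
- eyes.calibration(name): a dict with "K" (3x3 intrinsics, pixels), "extrinsics" (4x4, takes a point from camera to world coordinates). Camera axes: x right, y down, z forward; pixel columns grow to the right and rows downward; lengths in m; the calibration is good to about 2 mm. A picture is of the moment at which its call begins: read the wrist's pose just before it. calibration takes no time and is no camera call; for the wrist camera it gives the pose at the moment of the call.
- ticket.hand_in(): hands the job in, once; it reports no verdict.
Trained networks look in the newest picture that a camera, given by its name, has taken for a name from the list of things; names that differ only in an ending like _2 or _b are one class to them, and where a whole thing is asked for, a point or a joint stands for the part that bears it (a point fixed in the world has none). Each returns a list of dicts, best first, with "score" (0 to 1); they miss things now and then, are a little off and sometimes report something else, mostly with a low value. They report only what shows in the picture. A call takes as long as a camera call.
- eyes.look_for(camera, name): "centre" ([x, y, z] in m, in world coordinates, good to about 4 mm: the middle of the surface that is visible of it).
- eyes.tip_of(camera, name): "centre" ([x, y, z] in m, in world coordinates, good to about 4 mm: a listed point, or the origin of a listed thing).
The state is a dict: "t": time; "joint_positions": joint angles; "qd": joint speeds; "joint_torque": joint torques, N m; "ee_pos": TCP position; "ee_rot": TCP orientation; "ft_force": force on the tool from outside, world axes, zero at the start; "moment": the same for the moment, N m; "width": finger opening in m.
Only numpy, scipy, OpenCV 4.12 (cv2) and the standard library are available. Lean on these libraries where they do the work, as an engineer would, in place of code of your own. Each camera call takes 0.05 s, during which the arm holds its last target. There are 200 camera calls.

## Working session

There is one attempt and no reset: what is moved stays moved. The work goes in short steps, Python scripts to look and compute and a tool call to move; the robot and the scene stay as the last step left them, time stands still between calls to the robot, and variables do not carry over. Pictures are saved under pics/ and viewed, about 8 in all and at most 12, crops included, and the job is handed in when it is done.

Besides the shell and the picture viewer there is one more tool, called after "Call:" as name([rows], argument=value, ...), one row to a line, values as JSON. jog_arm: Moves the arm, as the interface text tells. Its arguments: {"type":"object","properties":{"increments":{"type":"array"},"gripper":{"type":"number"},"newtons":{"type":"number"}},"required":["increments"]}

```bash
ls; mkdir -p pics
python3 - <<'E'
from cell import state, eyes
import cv2,numpy as np
s=state();print({k:np.round(v,3).tolist() for k,v in s.items()})
a,_=eyes.grab_frame("top");b,_=eyes.grab_frame("scene")
cv2.imwrite("pics/a.png",cv2.resize(np.vstack([a,b]),None,fx=.71,fy=.71)[:,:,::-1])
for c in("top","scene"):
  print(c,np.round(eyes.calibration(c)["extrinsics"],3).tolist(),np.round(eyes.calibration(c)["K"][0],1))
  for n in("long_bar","short_bar","wide_stand","narrow_stand","wide_stand_seat","narrow_stand_seat","bottle","tape_roll"):
    print(n,[(np.round(r["centre"],3).tolist(),round(r["score"],2)) for r in eyes.tip_of(c,n)[:2]])
E
```

```text
pics
{'t': 0.0, 'joint_positions': [1.019, 0.314, 0.045, 1.304, 0.0, 1.431], 'qd': [-0.0, 0.001, 0.001, 0.001, -0.001, 0.0], 'joint_torque': [0.003, -48.063, 29.853, 0.019, -0.0, -0.0], 'ee_pos': [0.23, 0.526, 0.23], 'ee_rot': [0.693, -0.145, 0.144, -0.692], 'ft_force': [-0.051, 0.619, 0.766], 'moment': [-0.0, -0.033, -0.026], 'width': 0.086}
top [[0.161, -0.96, 0.23, 0.42], [-0.987, -0.157, 0.034, 0.209], [0.004, -0.232, -0.973, 0.883], [0.0, 0.0, 0.0, 1.0]] [393.4   0.  276.5]
long_bar [([0.455, 0.306, 0.015], 0.72)]
short_bar [([0.446, 0.026, 0.017], 0.84)]
wide_stand [([0.63, 0.077, 0.006], 0.97)]
narrow_stand [([0.609, 0.307, 0.004], 0.63)]
wide_stand_seat [([0.632, 0.079, 0.062], 0.96)]
narrow_stand_seat [([0.611, 0.304, 0.057], 0.96)]
bottle [([0.749, 0.184, -0.001], 0.81)]
tape_roll [([0.512, 0.484, 0.002], 0.78)]
scene [[0.562, -0.475, 0.677, 0.04], [-0.827, -0.332, 0.454, -0.172], [0.009, -0.815, -0.579, 0.574], [0.0, 0.0, 0.0, 1.0]] [441.2   0.  282.2]
long_bar [([0.454, 0.302, 0.008], 0.81)]
short_bar [([0.438, 0.022, 0.015], 0.66)]
wide_stand [([0.458, 0.304, 0.012], 0.65), ([0.632, 0.08, 0.001], 0.59)]
narrow_stand [([0.604, 0.302, -0.002], 0.71)]
wide_stand_seat [([0.634, 0.074, 0.062], 0.92)]
narrow_stand_seat [([0.608, 0.304, 0.057], 0.79)]
bottle [([0.746, 0.182, -0.002], 0.62)]
tape_roll [([0.516, 0.484, -0.003], 0.92)]
```

View pics/a.png

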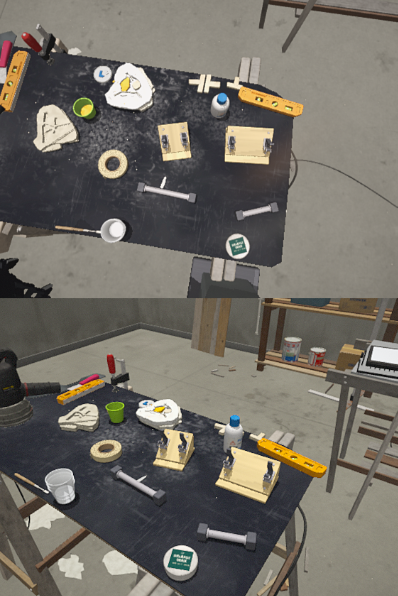

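The top view (upper half) shows the long bar at about (166,191) with a light stub beside it, the short bar at (257,211), the narrow stand at (173,141) and the wide stand at (248,143). Next I measure the yaws from depth.

```bash
cat > h.py <<'E'
from cell import state, eyes
import cv2,numpy as np
from scipy.spatial.transform import Rotation as R
def cloud(cam):
    E=np.array(eyes.calibration(cam)["extrinsics"]);K=np.array(eyes.calibration(cam)["K"])
    im,d=eyes.grab_frame(cam)
    v,u=np.mgrid[:420,:560]
    P=np.stack([(u-K[0,2])/K[0,0]*d,(v-K[1,2])/K[1,1]*d,d],-1)@E[:3,:3].T+E[:3,3]
    P[d==0]=np.nan
    return im,P
def rect(P,c,r,z0,z1):
    m=(np.hypot(P[...,0]-c[0],P[...,1]-c[1])<r)&(P[...,2]>z0)&(P[...,2]<z1)
    m=m.astype(np.uint8); n,l,st,_=cv2.connectedComponentsWithStats(m)
    k=1+np.argmax(st[1:,4]); Q=P[l==k]
    (cx,cy),(w,h),a=cv2.minAreaRect((Q[:,:2]*1000).astype(np.float32))
    return round(cx,1),round(cy,1),round(w,1),round(h,1),round(a,1),len(Q),np.round(np.nanmedian(Q[:,2]),4)
E
python3 - <<'E'
from h import *
out=[]
for c in("top","scene"):
  im,P=cloud(c)
  print(c)
  for n,p,r,z0,z1 in(("long",(.455,.305),.11,.006,.04),("short",(.443,.024),.085,.006,.04),("wide",(.632,.077),.13,.006,.11),("narrow",(.609,.304),.11,.006,.11)):
    print(n,rect(P,p,r,z0,z1))
  # fork points: above board plane by >8mm
  for n,p in(("wide",(.632,.077)),("narrow",(.609,.304))):
    Q=P[np.hypot(P[...,0]-p[0],P[...,1]-p[1])<.12]; Q=Q[(Q[:,2]>.01)]
    print(n,"top edge", np.round(np.percentile(Q[:,2],[50,90,99]),3))
  if c=="top":
    out=np.hstack([cv2.resize(im[190:370,170:300],None,fx=3,fy=3),cv2.resize(im[160:340,300:420],None,fx=3,fy=3)])
    cv2.imwrite("pics/b.png",out[:,:,::-1])
E
```

```text
top
long (454.0, 303.1, 179.6, 27.7, 87.7, 747, np.float64(0.0218))
short (443.0, 26.5, 27.9, 128.2, 21.9, 608, np.float64(0.0226))
wide (641.0, 76.7, 109.6, 140.4, 5.8, 3141, np.float64(0.0404))
narrow (610.4, 305.2, 101.1, 90.1, 16.8, 1979, np.float64(0.0428))
wide top edge [0.046 0.065 0.097]
narrow top edge [0.049 0.066 0.1  ]
scene
long (452.4, 302.3, 181.5, 28.9, 87.7, 983, np.float64(0.0203))
short (440.9, 25.8, 29.7, 127.9, 21.9, 1218, np.float64(0.021))
wide (661.0, 87.3, 158.6, 158.3, 5.7, 4511, np.float64(0.0354))
narrow (613.2, 305.7, 111.2, 90.9, 16.4, 2330, np.float64(0.0355))
wide top edge [0.042 0.064 0.098]
narrow top edge [0.044 0.066 0.098]
```

View pics/b.png

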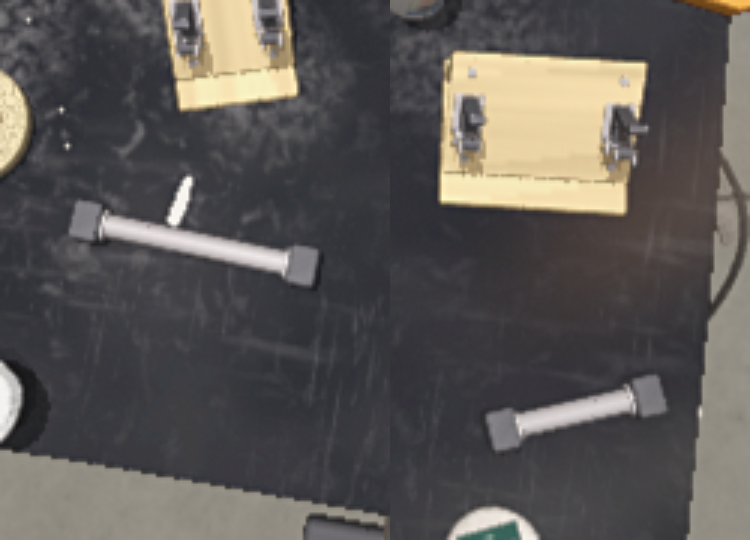

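Both bars lie free; the light stub next to the long bar looks like a flat mark on the table. The stands match the tip_of reports. Now the planning helper, and a check on tool axes and the board plane.

```bash
cat >> h.py <<'E'
def tgt(p,yaw,tilt=0,sgn=1,s=0.0):
    """TCP target: approach dir tilted forward by tilt (deg), tool x along +-bar y; s = backoff along approach"""
    Z=R.from_euler('z',yaw,degrees=True)
    a=Z.apply([np.sin(np.radians(tilt)),0,-np.cos(np.radians(tilt))]); b=Z.apply([0,sgn,0])
    M=np.stack([b,a,np.cross(b,a)],1)
    return np.array(p)-s*a, R.from_matrix(M)
def plan(p1,R1,p0=None,R0=None,n=None):
    if p0 is None: st=state();p0=np.array(st["ee_pos"]);R0=R.from_quat(st["ee_rot"])
    rv=(R0.inv()*R1).as_rotvec(); D=R0.inv().apply(p1-p0)
    k=n or int(np.ceil(max(np.abs(D).max()/.03,np.abs(rv).max()/.12)))
    print("rows",k,"rotdeg",np.round(np.degrees(rv),1),"D mm tool",np.round(D*1000,1))
    prev=p0
    for i in range(k):
        Ri=R0*R.from_rotvec(rv*i/k); q=p0+(p1-p0)*(i+1)/k
        print(i,"dp",np.round(Ri.inv().apply(q-prev)/.03,2).tolist(),"dr",np.round(rv/k/.12,2).tolist()); prev=q
def seatframe(p,yaw,t=35):
    Z=R.from_euler('z',yaw,degrees=True).as_matrix();t=np.radians(t)
    return Z@np.array([[np.cos(t),0,-np.sin(t)],[0,1,0],[np.sin(t),0,np.cos(t)]]),np.array(p)
E
python3 - <<'E'
from h import *
s=state();M=R.from_quat(s["ee_rot"]).as_matrix();print(np.round(M,2))
E=np.array(eyes.calibration("wrist")["extrinsics"])
print("cam in tool",np.round(M.T@(E[:3,3]-s["ee_pos"]),3),np.round(M.T@E[:3,:3],2).tolist(),np.round(eyes.calibration("wrist")["K"],0).tolist())
for c in("top","scene"):
  im,P=cloud(c)
  for n,p,y,hw in(("wide",(.633,.0765,.06),5.75,55),("narrow",(.6095,.304,.06),16.7,30)):
    A,o=seatframe(p,y); Q=(P.reshape(-1,3)-o)@A*1000
    b=Q[(abs(Q[:,0])<45)&(abs(Q[:,1])<hw-12)&(abs(Q[:,2]+24)<10)]
    print(c,n,"board z",np.round(np.median(b[:,2]),1),"slope",np.polyfit(b[:,0],b[:,2],1).round(3),len(b))
    for sd in(-1,1):
      f=Q[(abs(Q[:,1]-sd*hw)<12)&(Q[:,2]>-12)&(Q[:,2]<45)&(abs(Q[:,0])<50)]
      print(sd,len(f),"hi",np.round(f[f[:,2]>23].mean(0),1),"x of z>15",np.round(np.percentile(f[f[:,2]>15][:,0],[2,50,98]),1),"y",np.round(np.percentile(f[:,1],[5,50,95]),1))
for n,g in(("long",tgt((.453,.303,.15),-2.3)),("long-",tgt((.453,.303,.15),-2.3,0,-1))): plan(*g)
E
```

```text
[[ 0.92 -0.    0.4 ]
 [-0.4   0.    0.92]
 [-0.   -1.    0.  ]]
cam in tool [-0.074 -0.142 -0.   ] [[0.0, 0.96, 0.29], [-0.0, -0.29, 0.96], [1.0, -0.0, -0.0]] [[308.0, 0.0, 281.0], [0.0, 308.0, 211.0], [0.0, 0.0, 1.0]]
top wide board z -23.9 slope [-1.0000e-03 -2.3959e+01] 1479
-1 143 hi [ 17.7 -54.4  32.5] x of z>15 [-8.9 16.4 21.3] y [-61.5 -53.2 -47.7]
1 131 hi [18.1 54.7 33.3] x of z>15 [ 1.2 17.6 21.9] y [47.7 55.8 62.1]
top narrow board z -22.4 slope [-5.0000e-03 -2.2472e+01] 625
-1 119 hi [ 16.1 -29.1  35.1] x of z>15 [-13.4  14.   19.2] y [-37.  -29.2 -21.6]
1 128 hi [15.9 30.2 34.2] x of z>15 [-12.7  15.   19.9] y [22.5 29.7 37.6]
scene wide board z -23.6 slope [-2.0000e-03 -2.3642e+01] 2038
-1 242 hi [ 14.1 -56.1  31.1] x of z>15 [-11.   12.1  20. ] y [-63.2 -56.8 -48.9]
1 234 hi [13.7 53.8 31.1] x of z>15 [-11.6  11.9  19.9] y [46.5 52.3 60.1]
scene narrow board z -22.5 slope [-3.0000e-03 -2.2429e+01] 569
-1 218 hi [ 11.6 -29.7  31.3] x of z>15 [-14.1   9.6  18. ] y [-37.  -31.4 -23.6]
1 218 hi [11.7 29.9 31.6] x of z>15 [-14.9   9.2  17.5] y [22.8 28.3 37.1]
rows 17 rotde
[... 682 characters left out ...]
, 0.16, -0.59] dr [-0.0, -0.95, 0.0]
14 dp [-0.24, 0.16, -0.57] dr [-0.0, -0.95, 0.0]
15 dp [-0.31, 0.16, -0.54] dr [-0.0, -0.95, 0.0]
16 dp [-0.37, 0.16, -0.5] dr [-0.0, -0.95, 0.0]
rows 10 rotdeg [-0.  68.7 -0. ] D mm tool [ 293.8   81.3 -116.1]
0 dp [0.98, 0.27, -0.39] dr [-0.0, 1.0, -0.0]
1 dp [1.02, 0.27, -0.27] dr [-0.0, 1.0, -0.0]
2 dp [1.04, 0.27, -0.14] dr [-0.0, 1.0, -0.0]
3 dp [1.05, 0.27, -0.02] dr [-0.0, 1.0, -0.0]
4 dp [1.05, 0.27, 0.11] dr [-0.0, 1.0, -0.0]
5 dp [1.03, 0.27, 0.23] dr [-0.0, 1.0, -0.0]
6 dp [0.99, 0.27, 0.35] dr [-0.0, 1.0, -0.0]
7 dp [0.94, 0.27, 0.47] dr [-0.0, 1.0, -0.0]
8 dp [0.88, 0.27, 0.58] dr [-0.0, 1.0, -0.0]
9 dp [0.8, 0.27, 0.68] dr [-0.0, 1.0, -0.0]
```

Run:
```python
from h import *
plan(*tgt((.453,.303,.12),-2.3,0,-1),n=12)
```

```text
rows 12 rotdeg [-0.  68.7 -0. ] D mm tool [ 293.8  111.3 -116.1]
0 dp [0.82, 0.31, -0.32] dr [-0.0, 0.83, -0.0]
1 dp [0.84, 0.31, -0.24] dr [-0.0, 0.83, -0.0]
2 dp [0.86, 0.31, -0.15] dr [-0.0, 0.83, -0.0]
3 dp [0.87, 0.31, -0.07] dr [-0.0, 0.83, -0.0]
4 dp [0.88, 0.31, 0.02] dr [-0.0, 0.83, -0.0]
5 dp [0.87, 0.31, 0.11] dr [-0.0, 0.83, -0.0]
6 dp [0.86, 0.31, 0.19] dr [-0.0, 0.83, -0.0]
7 dp [0.83, 0.31, 0.28] dr [-0.0, 0.83, -0.0]
8 dp [0.8, 0.31, 0.36] dr [-0.0, 0.83, -0.0]
9 dp [0.76, 0.31, 0.44] dr [-0.0, 0.83, -0.0]
10 dp [0.71, 0.31, 0.51] dr [-0.0, 0.83, -0.0]
11 dp [0.66, 0.31, 0.58] dr [-0.0, 0.83, -0.0]
```

Call:
jog_arm([
  {"dp": [0.82, 0.31, -0.32], "dr": [0, 0.83, 0]},
  {"dp": [0.84, 0.31, -0.24], "dr": [0, 0.83, 0]},
  {"dp": [0.86, 0.31, -0.15], "dr": [0, 0.83, 0]},
  {"dp": [0.87, 0.31, -0.07], "dr": [0, 0.83, 0]},
  {"dp": [0.88, 0.31, 0.02], "dr": [0, 0.83, 0]},
  {"dp": [0.87, 0.31, 0.11], "dr": [0, 0.83, 0]},
  {"dp": [0.86, 0.31, 0.19], "dr": [0, 0.83, 0]},
  {"dp": [0.83, 0.31, 0.28], "dr": [0, 0.83, 0]},
], gripper=-1, newtons=100)

```text
t: 2.1
ee_pos: [0.3794, 0.3774, 0.1567]
ee_rot: [-0.581, 0.403, -0.403, 0.581]
ft_force: [0.2, -0.3, 0.0]
width: 0.0854
```

Call:
jog_arm([
  {"dp": [0.8, 0.31, 0.36], "dr": [0, 0.83, 0]},
  {"dp": [0.76, 0.31, 0.44], "dr": [0, 0.83, 0]},
  {"dp": [0.71, 0.31, 0.51], "dr": [0, 0.83, 0]},
  {"dp": [0.66, 0.31, 0.58], "dr": [0, 0.83, 0]},
  {"dp": [0, 0, 0], "dr": [0, 0, 0]},
  {"dp": [0, 0, 0], "dr": [0, 0, 0]},
])

```text
t: 2.85
ee_pos: [0.4529, 0.3038, 0.1199]
ee_rot: [-0.491, 0.509, -0.509, 0.491]
ft_force: [-0.7, -0.0, 1.0]
width: 0.0852
```

Run:
```python
from h import *
plan(*tgt((.453,.303,.12),-2.3,0,-1))
im,P=cloud("wrist"); print(rect(P,(.453,.303),.11,.008,.04))
cv2.imwrite("pics/c.png",im[:,:,::-1])
```

```text
rows 1 rotdeg [ 0.   0.3 -0. ] D mm tool [ 0.8 -0.1  0.1]
0 dp [0.03, -0.0, 0.0] dr [0.0, 0.04, -0.0]
(453.8, 302.8, 179.3, 28.0, 87.7, 5071, np.float64(0.0214))
```

View pics/c.png

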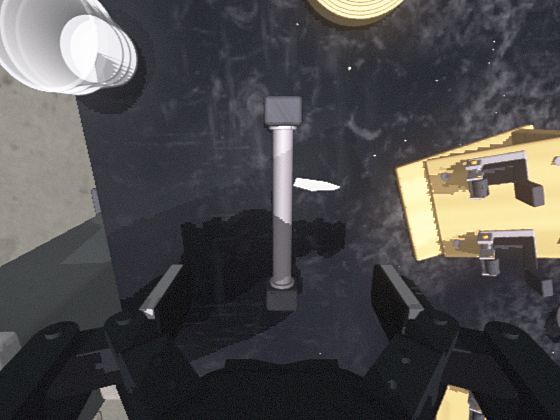

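The wrist view shows the long bar centred between the fingers, at (283,205) and running vertically. Depth puts it at (453.8, 302.8) mm, within 1 mm of the plan. I'll descend and grip.

Call:
jog_arm([
  {"dp": [0.03, 0.96, 0.03], "dr": [0, 0.04, 0]},
  {"dp": [0, 0.96, 0], "dr": [0, 0, 0]},
  {"dp": [0, 0.96, 0], "dr": [0, 0, 0]},
  {"dp": [0, 0.96, 0], "dr": [0, 0, 0]},
  {"dp": [0, 0, 0], "dr": [0, 0, 0]},
])

```text
t: 3.52
ee_pos: [0.4517, 0.3025, 0.003]
ee_rot: [-0.492, 0.51, -0.509, 0.489]
ft_force: [-0.4, 0.1, 0.1]
width: 0.0854
```

Call:
jog_arm([
  {"dp": [0, 0, 0], "dr": [0, 0, 0]},
  {"dp": [0, 0, 0], "dr": [0, 0, 0]},
  {"dp": [0, 0, 0], "dr": [0, 0, 0]},
  {"dp": [0, 0, 0], "dr": [0, 0, 0]},
  {"dp": [0, 0, 0], "dr": [0, 0, 0]},
  {"dp": [0, 0, 0], "dr": [0, 0, 0]},
], gripper=1, newtons=100)

```text
t: 4.28
ee_pos: [0.4545, 0.3029, 0.0056]
ee_rot: [0.489, -0.51, 0.51, -0.49]
ft_force: [-1.5, -0.4, 6.2]
width: 0.0121
```

Call:
jog_arm([
  {"dp": [0, 0, 0], "dr": [0, 0, 0]},
  {"dp": [0, 0, 0], "dr": [0, 0, 0]},
  {"dp": [0, -0.5, 0], "dr": [0, 0, 0]},
  {"dp": [0, -0.8, 0], "dr": [0, 0, 0]},
  {"dp": [0, 0, 0], "dr": [0, 0, 0]},
])

```text
t: 4.9
ee_pos: [0.4557, 0.3034, 0.0457]
ee_rot: [0.488, -0.51, 0.511, -0.491]
ft_force: [0.2, -0.1, -3.3]
width: 0.0124
```

Run:
```python
from h import *
s=state();print(s["width"],s["ee_pos"],s["ft_force"])
im,P=cloud("wrist")
p=s["ee_pos"];M=R.from_quat(s["ee_rot"]).as_matrix()
Q=(P.reshape(-1,3)-p)@M*1000
for x0,x1 in((-92,-70),(-65,-20),(20,60),(70,92)):
  b=Q[(Q[:,0]>x0)&(Q[:,0]<x1)&(abs(Q[:,2])<25)&(Q[:,1]<10)&(Q[:,1]>-40)];print(x0,len(b),np.round(np.percentile(b[:,1],[2,20,50]),1) if len(b) else"", np.round(np.percentile(b[:,2],[2,98]),1) if len(b) else "",np.round(np.percentile(b[:,0],[1,99]),1) if len(b) else "")
cv2.imwrite("pics/d.png",im[:,:,::-1])
```

```text
0.012436587513612131 [0.45571703 0.30337506 0.0456657 ] [ 0.20580479 -0.13857357 -3.31104812]
-92 4148 [-23.2 -22.4 -21.8] [-12.8  13.4] [-89.9 -70.1]
-65 3641 [-16.7 -15.7 -14.7] [-7.3  7.8] [-64.6 -20.5]
20 1272 [-16.5 -15.7 -14.8] [-7.1  7.7] [20.2 46.9]
70 0
```

View pics/d.png

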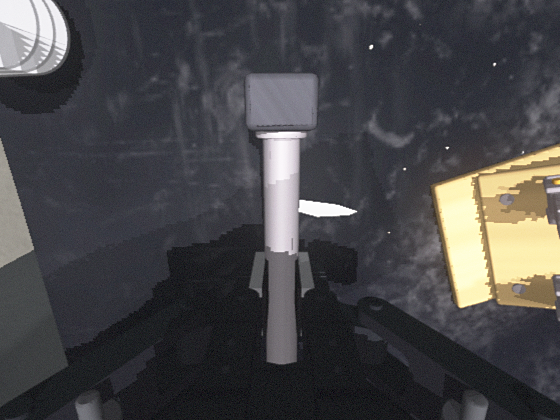

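The bar is gripped square and centred: its head end is at tool x −90 and its axis is 8.3 mm behind the TCP. Next I plan the carry to the wide stand.

Run:
```python
from h import *
s=state();R0=R.from_quat(s["ee_rot"]);p0=np.array(s["ee_pos"]);p1=p0+R0.apply([0,-.132,0])
g=tgt((.6325,.0761,.06),5.75,35,-1,s=.090-.0083); print(g[0])
plan(*g,p1,R0,n=11)
```

```text
[0.58587459 0.07140507 0.12692472]
rows 11 rotdeg [34.8 -7.9  2.4] D mm tool [225.9  49.5 140.6]
0 dp [0.68, 0.15, 0.43] dr [0.46, -0.1, 0.03]
1 dp [0.69, 0.17, 0.41] dr [0.46, -0.1, 0.03]
2 dp [0.7, 0.19, 0.39] dr [0.46, -0.1, 0.03]
3 dp [0.7, 0.21, 0.37] dr [0.46, -0.1, 0.03]
4 dp [0.71, 0.23, 0.35] dr [0.46, -0.1, 0.03]
5 dp [0.71, 0.24, 0.33] dr [0.46, -0.1, 0.03]
6 dp [0.72, 0.26, 0.3] dr [0.46, -0.1, 0.03]
7 dp [0.72, 0.27, 0.28] dr [0.46, -0.1, 0.03]
8 dp [0.73, 0.28, 0.26] dr [0.46, -0.1, 0.03]
9 dp [0.73, 0.29, 0.23] dr [0.46, -0.1, 0.03]
10 dp [0.73, 0.3, 0.21] dr [0.46, -0.1, 0.03]
```

Call:
jog_arm([
  {"dp": [0, -0.5, 0], "dr": [0, 0, 0]},
  {"dp": [0, -0.9, 0], "dr": [0, 0, 0]},
  {"dp": [0, -1, 0], "dr": [0, 0, 0]},
  {"dp": [0, -1, 0], "dr": [0, 0, 0]},
  {"dp": [0, -1, 0], "dr": [0, 0, 0]},
])

```text
t: 5.58
ee_pos: [0.4536, 0.3024, 0.1765]
ee_rot: [-0.49, 0.51, -0.51, 0.489]
ft_force: [0.7, -0.1, -1.5]
width: 0.0124
```

Call:
jog_arm([
  {"dp": [0.68, 0.15, 0.43], "dr": [0.46, -0.1, 0.03]},
  {"dp": [0.69, 0.17, 0.41], "dr": [0.46, -0.1, 0.03]},
  {"dp": [0.7, 0.19, 0.39], "dr": [0.46, -0.1, 0.03]},
  {"dp": [0.7, 0.21, 0.37], "dr": [0.46, -0.1, 0.03]},
  {"dp": [0.71, 0.23, 0.35], "dr": [0.46, -0.1, 0.03]},
  {"dp": [0.71, 0.24, 0.33], "dr": [0.46, -0.1, 0.03]},
  {"dp": [0.72, 0.26, 0.3], "dr": [0.46, -0.1, 0.03]},
  {"dp": [0.72, 0.27, 0.28], "dr": [0.46, -0.1, 0.03]},
])

```text
t: 6.58
ee_pos: [0.5487, 0.1333, 0.1389]
ee_rot: [-0.387, 0.369, -0.578, 0.616]
ft_force: [1.0, -0.3, -3.0]
width: 0.012
```

Call:
jog_arm([
  {"dp": [0.73, 0.28, 0.26], "dr": [0.46, -0.1, 0.03]},
  {"dp": [0.73, 0.29, 0.23], "dr": [0.46, -0.1, 0.03]},
  {"dp": [0.73, 0.3, 0.21], "dr": [0.46, -0.1, 0.03]},
  {"dp": [0, 0, 0], "dr": [0, 0, 0]},
  {"dp": [0, 0, 0], "dr": [0, 0, 0]},
])

```text
t: 7.2
ee_pos: [0.5842, 0.071, 0.1258]
ee_rot: [-0.343, 0.312, -0.596, 0.655]
ft_force: [0.7, 0.2, -2.3]
width: 0.0123
```

Run:
```python
from h import *
s=state();print(s["t"],s["width"],np.round(s["joint_positions"],2),np.round(s["ft_force"],1))
o=(.6325,.0761,.06)
plan(*tgt(o,5.75,35,-1,s=.090-.0083))
im,P=cloud("wrist")
A,o=seatframe(o,5.75); Q=(P-o)@A*1000
b=Q[(abs(Q[...,0])<45)&(abs(Q[...,1])<65)&(abs(Q[...,2]+24)<8)];print("board",len(b),np.median(b[:,2]),np.polyfit(b[:,0],b[:,2],1),np.polyfit(b[:,1],b[:,2],1))
for sd in(-55,55):
  f=Q[(abs(Q[...,1]-sd)<12)&(Q[...,2]>-10)&(Q[...,2]<45)&(abs(Q[...,0])<40)]
  if len(f): print(sd,len(f),np.round(np.percentile(f,[2,50,98],0),1).tolist())
f=Q[(Q[...,2]>60)&(Q[...,2]<120)&(abs(Q[...,1])<100)&(abs(Q[...,0])<16)]; print("bar",len(f),np.round(np.percentile(f,[1,50,99],0),1).tolist())
for z in(12,):
  pass
cv2.imwrite("pics/e.png",im[:,:,::-1])
```

```text
7.2 0.01225884034238471 [-0.06  0.02 -0.8   0.14  0.09  1.44] [ 0.7  0.2 -2.3]
rows 1 rotdeg [ 0.3 -0.2  0.2] D mm tool [-0.2  0.   2. ]
0 dp [-0.01, 0.0, 0.07] dr [0.04, -0.04, 0.04]
board 9121 -24.09485031494898 [-1.05306049e-03 -2.40743146e+01] [ 6.38189963e-04 -2.40805753e+01]
55 450 [[-15.6, 48.5, 5.4], [15.1, 54.8, 31.8], [21.6, 60.5, 35.9]]
bar 13856 [[-14.6, -43.6, 89.7], [-1.6, 39.4, 97.7], [13.6, 88.9, 118.9]]
```

View pics/e.png

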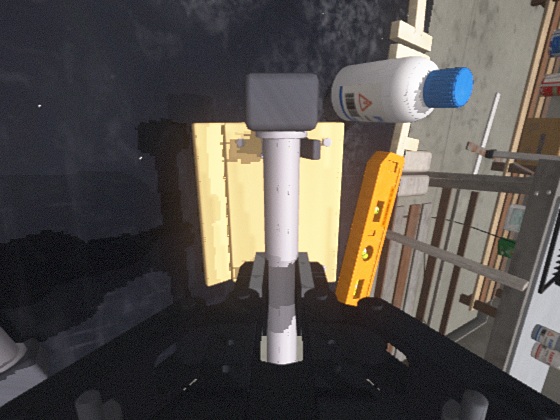

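The view shows the bar square over the wide stand. The board plane reads −24.1 (expected −24), the left fork y = 54.5 (expected 55) and the bar's end +89. A 2 mm correction along tool z is enough; I'll go down to the mouth.

Call:
jog_arm([
  {"dp": [0, 0, 0.07], "dr": [0.04, -0.04, 0.04]},
  {"dp": [0, 0.6, 0], "dr": [0, 0, 0]},
  {"dp": [0, 0.6, 0], "dr": [0, 0, 0]},
  {"dp": [0, 0.4, 0], "dr": [0, 0, 0]},
  {"dp": [0, 0, 0], "dr": [0, 0, 0]},
  {"dp": [0, 0, 0], "dr": [0, 0, 0]},
])

```text
t: 8.0
ee_pos: [0.614, 0.0739, 0.0882]
ee_rot: [-0.342, 0.309, -0.595, 0.659]
ft_force: [0.1, -0.0, -2.1]
width: 0.0122
```

Run:
```python
from h import *
for i in range(2):
  plan(*tgt((.6325,.0761,.06),5.75,35,-1,s=-.0083),n=1); eyes.grab_frame("wrist")
```

```text
rows 1 rotdeg [-0.1  0.1 -0. ] D mm tool [-0.3 42.1 -1. ]
0 dp [-0.01, 1.4, -0.03] dr [-0.02, 0.01, -0.0]
rows 1 rotdeg [-0.1  0.1 -0. ] D mm tool [-0.4 42.3 -1.2]
0 dp [-0.01, 1.41, -0.04] dr [-0.02, 0.01, -0.0]
```

Call:
jog_arm([
  {"dp": [-0.01, 0.3, -0.03], "dr": [0, 0, 0]},
  {"dp": [0, 0.25, 0], "dr": [0, 0, 0]},
  {"dp": [0, 0.2, 0], "dr": [0, 0, 0]},
  {"dp": [0, 0.2, 0], "dr": [0, 0, 0]},
])

```text
t: 8.6
ee_pos: [0.6307, 0.0757, 0.0647]
ee_rot: [-0.341, 0.308, -0.595, 0.659]
ft_force: [-1.8, 0.4, 1.8]
width: 0.0119
```

Call:
jog_arm([
  {"dp": [0, 0.2, 0], "dr": [0, 0, 0]},
  {"dp": [0, 0.15, 0], "dr": [0, 0, 0]},
  {"dp": [0, 0.11, 0], "dr": [0, 0, 0]},
  {"dp": [0, 0, 0], "dr": [0, 0, 0]},
  {"dp": [0, 0, 0], "dr": [0, 0, 0]},
])

```text
t: 9.22
ee_pos: [0.6368, 0.0763, 0.0529]
ee_rot: [-0.342, 0.309, -0.595, 0.658]
ft_force: [-5.9, -1.6, 6.7]
width: 0.0124
```

Run:
```python
from h import *
s=state();print(s["width"],np.round(s["ft_force"],1),np.round(s["moment"],2))
plan(*tgt((.6325,.0761,.06),5.75,35,-1,s=-.0083),n=1)
im,_=eyes.grab_frame("wrist"); cv2.imwrite("pics/f.png",im[40:400,100:460,::-1])
```

```text
0.01241988591219855 [-5.9 -1.6  6.7] [-0.06  0.68 -0.01]
rows 1 rotdeg [-0.1  0.1  0. ] D mm tool [-0.2  0.   0.6]
0 dp [-0.01, 0.0, 0.02] dr [-0.01, 0.01, 0.0]
```

View pics/f.png

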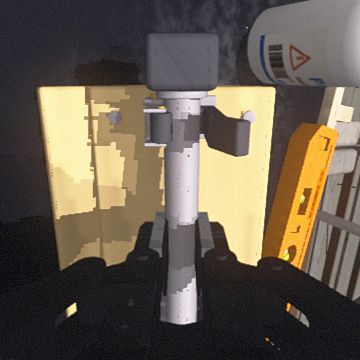

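The bar lies in the fork with the jaw roller beside the shank at (158,128), and the axial force is about 9 N. I'll push a little more to confirm it is on the saddles.

Call:
jog_arm([
  {"dp": [0, 0.05, 0], "dr": [0, 0, 0]},
  {"dp": [0, 0.05, 0], "dr": [0, 0, 0]},
  {"dp": [0, 0, 0], "dr": [0, 0, 0]},
  {"dp": [0, 0, 0], "dr": [0, 0, 0]},
])

```text
t: 9.78
ee_pos: [0.6371, 0.0763, 0.0525]
ee_rot: [-0.342, 0.308, -0.595, 0.658]
ft_force: [-33.3, -3.4, 39.0]
width: 0.012
```

Run:
```python
from h import *
s=state();print(s["width"],np.round(s["ft_force"],1),np.round(s["moment"],2))
plan(*tgt((.6325,.0761,.06),5.75,35,-1,s=-.0083),n=1)
for c in ("wrist","top","scene"):
  im,P=cloud(c);A,o=seatframe((.6325,.0761,.06),5.75);Q=(P-o)@A*1000
  h=Q[(Q[...,1]>71)&(Q[...,1]<90)&(abs(Q[...,0])<13)&(abs(Q[...,2])<25)]
  k=Q[(Q[...,1]<-71)&(Q[...,1]>-90)&(abs(Q[...,0])<13)&(abs(Q[...,2])<25)]
  sh=Q[(Q[...,1]>16)&(Q[...,1]<44)&(abs(Q[...,0])<3)&(abs(Q[...,2])<25)]
  for w in(h,k,sh): print(c,len(w),np.round(np.percentile(w[:,2],[50,90]),1) if len(w) else "")
```

```text
0.01204003936477386 [-33.3  -3.4  39. ] [-0.16  1.69 -0.07]
rows 1 rotdeg [-0.1  0.1  0.1] D mm tool [-0.2 -0.5  0.6]
0 dp [-0.01, -0.02, 0.02] dr [-0.02, 0.01, 0.01]
wrist 3688 [13.3 14.2]
wrist 0 
wrist 851 [7.1 7.9]
top 119 [12.9 15. ]
top 109 [12.9 14.7]
top 47 [6.  8.2]
scene 112 [13.7 15.1]
scene 155 [13.6 15.3]
scene 0
```

The bar is home: contact is stiff, the heads' tops read 13–14 at both ends and the shank's top about 8. I'll relax, release and back out along the fork axis.

Call:
jog_arm([
  {"dp": [0, -0.1, 0], "dr": [0, 0, 0]},
  {"dp": [0, 0, 0], "dr": [0, 0, 0]},
])

```text
t: 10.18
ee_pos: [0.637, 0.0763, 0.053]
ee_rot: [-0.342, 0.309, -0.595, 0.658]
ft_force: [-9.7, -0.9, 10.2]
width: 0.0122
```

Call:
jog_arm([
  {"dp": [0, 0, 0], "dr": [0, 0, 0]},
  {"dp": [0, 0, 0], "dr": [0, 0, 0]},
  {"dp": [0, 0, 0], "dr": [0, 0, 0]},
  {"dp": [0, 0, 0], "dr": [0, 0, 0]},
], gripper=-0.1)

```text
t: 10.68
ee_pos: [0.6374, 0.0764, 0.0526]
ee_rot: [-0.342, 0.309, -0.595, 0.658]
ft_force: [-0.5, 1.0, 0.0]
width: 0.0471
```

Call:
jog_arm([
  {"dp": [0, -0.3, 0], "dr": [0, 0, 0]},
  {"dp": [0, -0.7, 0], "dr": [0, 0, 0]},
  {"dp": [0, -1, 0], "dr": [0, 0, 0]},
  {"dp": [0, -1, 0], "dr": [0, 0, 0]},
  {"dp": [0, -1, 0], "dr": [0, 0, 0]},
  {"dp": [0, 0, 0], "dr": [0, 0, 0]},
])

```text
t: 11.42
ee_pos: [0.5692, 0.0694, 0.1539]
ee_rot: [-0.341, 0.307, -0.596, 0.659]
ft_force: [0.8, 0.2, -0.2]
width: 0.0471
```

Run:
```python
from h import *
s=state();print(s["t"],s["width"])
im,P=cloud("wrist");A,o=seatframe((.6325,.0761,.06),5.75);Q=(P-o)@A*1000
for y0,y1,n in((71,88,"head+"),(-88,-71,"head-"),(10,45,"sh+"),(-45,-10,"sh-")):
  w=Q[(Q[...,1]>y0)&(Q[...,1]<y1)&(abs(Q[...,0])<(13 if n[0]=="h" else 3))&(abs(Q[...,2])<25)]
  print(n,len(w),np.round(np.percentile(w[:,2],[50,90]),1) if len(w) else "")
w=Q[(abs(Q[...,2]-13)<3)&(abs(Q[...,0])<13)&(abs(Q[...,1])>66)]; print("ends",np.round([w[:,1].min(),w[:,1].max()],1), "head inner", w[:,1][w[:,1]>0].min() , w[:,1][w[:,1]<0].max() if (w[:,1]<0).any() else "")
cv2.imwrite("pics/g.png",im[:,:,::-1])
im,P=cloud("top");print("short",rect(P,(.443,.024),.085,.006,.04))
plan(*tgt((.4425,.0262,.11),21.9,0,-1))
```

```text
11.425 0.04713866229206429
head+ 811 [13.7 14.7]
head- 469 [13.8 14.8]
sh+ 337 [7.4 8.3]
sh- 254 [7.3 8.3]
ends [-89.6  89.2] head inner 66.14369850601967 -66.11972386205103
short (430.1, 57.5, 28.1, 60.9, 21.1, 293, np.float64(0.0229))
rows 6 rotdeg [-35.  -15.6   5. ] D mm tool [  30.2  -41.1 -130.3]
0 dp [0.17, -0.23, -0.72] dr [-0.85, -0.38, 0.12]
1 dp [0.13, -0.16, -0.75] dr [-0.85, -0.38, 0.12]
2 dp [0.1, -0.08, -0.77] dr [-0.85, -0.38, 0.12]
3 dp [0.06, -0.0, -0.78] dr [-0.85, -0.38, 0.12]
4 dp [0.03, 0.08, -0.77] dr [-0.85, -0.38, 0.12]
5 dp [-0.01, 0.15, -0.76] dr [-0.85, -0.38, 0.12]
```

View pics/g.png

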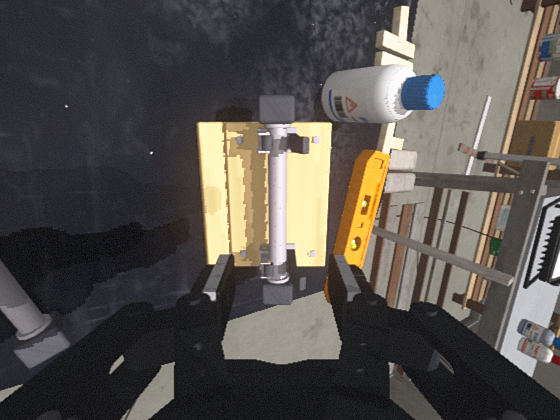

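The long bar is seated and midway: its ends are at −89.6 and +89.2, and both jaws (270,140 and 272,262) lie over the shank. Now the short bar.

Call:
jog_arm([
  {"dp": [0.17, -0.23, -0.72], "dr": [-0.85, -0.38, 0.12]},
  {"dp": [0.13, -0.16, -0.75], "dr": [-0.85, -0.38, 0.12]},
  {"dp": [0.1, -0.08, -0.77], "dr": [-0.85, -0.38, 0.12]},
  {"dp": [0.06, 0, -0.78], "dr": [-0.85, -0.38, 0.12]},
  {"dp": [0.03, 0.08, -0.77], "dr": [-0.85, -0.38, 0.12]},
  {"dp": [0, 0.15, -0.76], "dr": [-0.85, -0.38, 0.12]},
  {"dp": [0, 0, 0], "dr": [0, 0, 0]},
  {"dp": [0, 0, 0], "dr": [0, 0, 0]},
], gripper=-1)

```text
t: 12.52
ee_pos: [0.4428, 0.0258, 0.1091]
ee_rot: [0.587, -0.396, 0.395, -0.585]
ft_force: [-0.1, -0.6, 0.1]
width: 0.0854
```

Run:
```python
from h import *
im,P=cloud("wrist"); r=rect(P,(.443,.026),.085,.008,.04);print(r)
plan(*tgt((.4425,.0262,.005),21.9,0,-1),n=4)
```

```text
(442.2, 26.6, 28.0, 127.2, 22.2, 4141, np.float64(0.0225))
rows 4 rotdeg [0.1 0.1 0. ] D mm tool [ -0.5 104.5   0.2]
0 dp [-0.0, 0.87, 0.0] dr [0.0, 0.0, 0.0]
1 dp [-0.0, 0.87, 0.0] dr [0.0, 0.0, 0.0]
2 dp [-0.0, 0.87, 0.0] dr [0.0, 0.0, 0.0]
3 dp [-0.0, 0.87, 0.0] dr [0.0, 0.0, 0.0]
```

Call:
jog_arm([
  {"dp": [-0.02, 0.87, 0], "dr": [0, 0, 0]},
  {"dp": [0, 0.87, 0], "dr": [0, 0, 0]},
  {"dp": [0, 0.87, 0], "dr": [0, 0, 0]},
  {"dp": [0, 0.86, 0], "dr": [0, 0, 0]},
  {"dp": [0, 0, 0], "dr": [0, 0, 0]},
])

```text
t: 13.2
ee_pos: [0.4402, 0.0264, 0.0047]
ee_rot: [0.587, -0.397, 0.394, -0.585]
ft_force: [-0.8, 0.5, 0.3]
width: 0.0853
```

Call:
jog_arm([
  {"dp": [0, 0, 0], "dr": [0, 0, 0]},
  {"dp": [0, 0, 0], "dr": [0, 0, 0]},
  {"dp": [0, 0, 0], "dr": [0, 0, 0]},
  {"dp": [0, 0, 0], "dr": [0, 0, 0]},
  {"dp": [0, 0, 0], "dr": [0, 0, 0]},
  {"dp": [0, 0, 0], "dr": [0, 0, 0]},
  {"dp": [0, 0, 0], "dr": [0, 0, 0]},
  {"dp": [0, 0, 0], "dr": [0, 0, 0]},
], gripper=1, newtons=100)

```text
t: 14.2
ee_pos: [0.4423, 0.026, 0.0067]
ee_rot: [0.587, -0.396, 0.395, -0.585]
ft_force: [-1.1, 1.0, 7.3]
width: 0.0122
```

Call:
jog_arm([
  {"dp": [0, -0.5, 0], "dr": [0, 0, 0]},
  {"dp": [0, -0.9, 0], "dr": [0, 0, 0]},
  {"dp": [0, -1, 0], "dr": [0, 0, 0]},
  {"dp": [0, -1, 0], "dr": [0, 0, 0]},
  {"dp": [0, -1, 0], "dr": [0, 0, 0]},
  {"dp": [0, -1, 0], "dr": [0, 0, 0]},
  {"dp": [0, -0.6, 0], "dr": [0, 0, 0]},
  {"dp": [0, 0, 0], "dr": [0, 0, 0]},
])

```text
t: 15.2
ee_pos: [0.4433, 0.0262, 0.1869]
ee_rot: [0.587, -0.395, 0.396, -0.586]
ft_force: [0.1, 0.5, -1.4]
width: 0.012
```

Run:
```python
from h import *
s=state();p=s["ee_pos"];M=R.from_quat(s["ee_rot"]).as_matrix()
im,P=cloud("wrist");Q=(P.reshape(-1,3)-p)@M*1000
for x0,x1 in((-66,-47),(-42,-15),(15,42)):
  b=Q[(Q[:,0]>x0)&(Q[:,0]<x1)&(abs(Q[:,2])<20)&(Q[:,1]<10)&(Q[:,1]>-40)];print(x0,len(b),np.round(np.percentile(b[:,1],[2,50]),1), np.round(np.percentile(b[:,2],[2,98]),1),np.round(b[:,0].min(),1)) if len(b) else 0
sx=.607,.3033,.06
g=tgt(sx,16.7,35,-1,s=.090-.0083);print(g[0]);plan(*g,n=12)
```

```text
-66 3200 [-22.2 -20.8] [-12.8  13.4] -64.1
-42 1915 [-17.4 -13.9] [-7.3  7.9] -42.0
15 1615 [-17.5 -13.8] [-9.1  9.5] 15.0
[0.56211529 0.28983394 0.12692472]
rows 12 rotdeg [35.1  5.1 -1.6] D mm tool [-199.6   58.2  209.8]
0 dp [-0.55, 0.16, 0.58] dr [0.43, 0.06, -0.02]
1 dp [-0.56, 0.19, 0.57] dr [0.43, 0.06, -0.02]
2 dp [-0.56, 0.22, 0.55] dr [0.43, 0.06, -0.02]
3 dp [-0.57, 0.24, 0.54] dr [0.43, 0.06, -0.02]
4 dp [-0.57, 0.27, 0.52] dr [0.43, 0.06, -0.02]
5 dp [-0.58, 0.29, 0.5] dr [0.43, 0.06, -0.02]
6 dp [-0.58, 0.32, 0.48] dr [0.43, 0.06, -0.02]
7 dp [-0.59, 0.34, 0.46] dr [0.43, 0.06, -0.02]
8 dp [-0.59, 0.36, 0.44] dr [0.43, 0.06, -0.02]
9 dp [-0.59, 0.38, 0.42] dr [0.43, 0.06, -0.02]
10 dp [-0.6, 0.4, 0.39] dr [0.43, 0.06, -0.02]
11 dp [-0.6, 0.42, 0.37] dr [0.43, 0.06, -0.02]
```

Call:
jog_arm([
  {"dp": [-0.55, 0.16, 0.58], "dr": [0.43, 0.06, -0.02]},
  {"dp": [-0.56, 0.19, 0.57], "dr": [0.43, 0.06, -0.02]},
  {"dp": [-0.56, 0.22, 0.55], "dr": [0.43, 0.06, -0.02]},
  {"dp": [-0.57, 0.24, 0.54], "dr": [0.43, 0.06, -0.02]},
  {"dp": [-0.57, 0.27, 0.52], "dr": [0.43, 0.06, -0.02]},
  {"dp": [-0.58, 0.29, 0.5], "dr": [0.43, 0.06, -0.02]},
  {"dp": [-0.58, 0.32, 0.48], "dr": [0.43, 0.06, -0.02]},
  {"dp": [-0.59, 0.34, 0.46], "dr": [0.43, 0.06, -0.02]},
])

```text
t: 16.25
ee_pos: [0.5204, 0.2021, 0.1447]
ee_rot: [-0.447, 0.318, -0.49, 0.677]
ft_force: [-0.4, -0.4, -1.4]
width: 0.0122
```

Call:
jog_arm([
  {"dp": [-0.59, 0.36, 0.44], "dr": [0.43, 0.06, -0.02]},
  {"dp": [-0.59, 0.38, 0.42], "dr": [0.43, 0.06, -0.02]},
  {"dp": [-0.6, 0.4, 0.39], "dr": [0.43, 0.06, -0.02]},
  {"dp": [-0.6, 0.42, 0.37], "dr": [0.43, 0.06, -0.02]},
  {"dp": [0, 0, 0], "dr": [0, 0, 0]},
  {"dp": [0, 0, 0], "dr": [0, 0, 0]},
])

```text
t: 17.0
ee_pos: [0.5604, 0.2889, 0.1264]
ee_rot: [-0.371, 0.274, -0.529, 0.713]
ft_force: [-0.4, 0.4, -1.5]
width: 0.0118
```

Run:
```python
from h import *
s=state();print(s["t"],s["width"],np.round(s["joint_positions"],2))
o=(.607,.3033,.06)
plan(*tgt(o,16.7,35,-1,s=.090-.0075),n=1)
im,P=cloud("wrist")
A,o=seatframe(o,16.7); Q=(P-o)@A*1000
b=Q[(abs(Q[...,0])<45)&(abs(Q[...,1])<44)&(abs(Q[...,2]+24)<8)];print("board",len(b),np.median(b[:,2]),np.polyfit(b[:,0],b[:,2],1),np.polyfit(b[:,1],b[:,2],1),np.percentile(b[:,1],[1,99]))
for sd in(-30,30):
  f=Q[(abs(Q[...,1]-sd)<12)&(Q[...,2]>-10)&(Q[...,2]<45)&(abs(Q[...,0])<40)]
  if len(f): print(sd,len(f),np.round(np.percentile(f,[2,50,98],0),1).tolist())
w=Q[(Q[...,2]>-26)&(Q[...,2]<-20)&(abs(Q[...,0])<45)&(abs(Q[...,1])<60)];print("board y max",np.percentile(w[:,1],[99,99.9]))
f=Q[(Q[...,2]>96)&(Q[...,2]<112)&(Q[...,1]>44)&(Q[...,1]<70)&(abs(Q[...,0])<18)]; print("head",len(f),np.round(np.percentile(f,[1,50,99],0),1).tolist())
cv2.imwrite("pics/i.png",im[:,:,::-1])
```

```text
17.0 0.011838827763716496 [ 0.37  0.11 -0.72  0.14 -0.05  1.63]
rows 1 rotdeg [-0.1  0.2  0. ] D mm tool [-0.3 -0.2  1.9]
0 dp [-0.01, -0.01, 0.06] dr [-0.02, 0.03, 0.0]
board 5616 -23.88330923976753 [-1.22431565e-03 -2.38117682e+01] [-8.55512992e-04 -2.38149590e+01] [-42.44165997  42.89292708]
-30 91 [[-18.2, -23.9, -9.6], [12.5, -23.1, 1.1], [15.5, -19.4, 11.8]]
30 85 [[16.1, 25.1, 32.5], [20.0, 28.7, 34.2], [21.5, 36.3, 36.3]]
board y max [44.51466046 45.76149629]
head 3410 [[-15.6, 44.3, 97.6], [-2.2, 54.4, 103.0], [11.5, 63.5, 104.6]]
```

View pics/i.png

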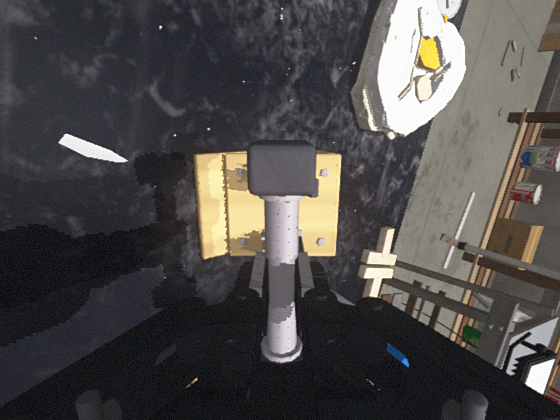

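The bar is square over the narrow stand: board −23.85, fork tine tips at x = 21.5 as on the wide stand, bar end at +63.5. Same procedure as before.

Call:
jog_arm([
  {"dp": [-0.01, 0, 0.05], "dr": [-0.02, 0.03, 0]},
  {"dp": [0, 0.6, 0], "dr": [0, 0, 0]},
  {"dp": [0, 0.6, 0], "dr": [0, 0, 0]},
  {"dp": [0, 0.4, 0], "dr": [0, 0, 0]},
  {"dp": [0, 0, 0], "dr": [0, 0, 0]},
  {"dp": [0, 0, 0], "dr": [0, 0, 0]},
])

```text
t: 17.8
ee_pos: [0.5891, 0.2981, 0.0897]
ee_rot: [-0.369, 0.275, -0.53, 0.712]
ft_force: [-0.1, -0.1, -0.3]
width: 0.012
```

Run:
```python
from h import *
for i in range(2):
  plan(*tgt((.607,.3033,.06),16.7,35,-1,s=-.0075),n=1); eyes.grab_frame("wrist")
```

```text
rows 1 rotdeg [-0.2 -0.  -0. ] D mm tool [ 0.2 42.5 -1.9]
0 dp [0.01, 1.42, -0.06] dr [-0.03, -0.01, -0.0]
rows 1 rotdeg [-0.2 -0.  -0. ] D mm tool [ 0.3 42.7 -2.2]
0 dp [0.01, 1.42, -0.07] dr [-0.03, -0.01, -0.0]
```

Call:
jog_arm([
  {"dp": [0.01, 0.3, -0.06], "dr": [-0.02, 0, 0]},
  {"dp": [0, 0.25, 0], "dr": [0, 0, 0]},
  {"dp": [0, 0.2, 0], "dr": [0, 0, 0]},
  {"dp": [0, 0.2, 0], "dr": [0, 0, 0]},
])

```text
t: 18.4
ee_pos: [0.6044, 0.3025, 0.0655]
ee_rot: [-0.369, 0.275, -0.53, 0.712]
ft_force: [-1.5, -0.7, 3.9]
width: 0.0122
```

Call:
jog_arm([
  {"dp": [0, 0.2, 0], "dr": [0, 0, 0]},
  {"dp": [0, 0.15, 0], "dr": [0, 0, 0]},
  {"dp": [0, 0.11, 0], "dr": [0, 0, 0]},
  {"dp": [0, 0, 0], "dr": [0, 0, 0]},
  {"dp": [0, 0, 0], "dr": [0, 0, 0]},
])

```text
t: 19.02
ee_pos: [0.6104, 0.3043, 0.0539]
ee_rot: [-0.37, 0.276, -0.53, 0.712]
ft_force: [-6.3, -2.7, 8.6]
width: 0.0122
```

```bash
cat > chk.py <<'E'
from h import *
s=state();print(s["t"],s["width"],np.round(s["ft_force"],1),np.round(s["moment"],2))
plan(*tgt((.607,.3033,.06),16.7,35,-1,s=-.0075),n=1)
A,o=seatframe((.607,.3033,.06),16.7)
for c in("wrist","top","scene"):
  im,P=cloud(c);Q=(P-o)@A*1000
  for y0,y1,n in((46,62,"head+"),(-62,-46,"head-"),(12,22,"sh+"),(-22,-12,"sh-")):
    w=Q[(Q[...,1]>y0)&(Q[...,1]<y1)&(abs(Q[...,0])<(13 if n[0]=="h" else 3))&(abs(Q[...,2])<25)]
    print(c,n,len(w),np.round(np.percentile(w[:,2],[50,90]),1) if len(w) else "")
  w=Q[(abs(Q[...,2]-13)<3)&(abs(Q[...,0])<11)&(abs(Q[...,1])>44)&(abs(Q[...,1])<75)]
  if len(w): print("ends",np.round([w[:,1].min(),w[:,1].max()],1))
  if c=="wrist": cv2.imwrite("pics/j%d.png"%(s["t"]*10),im[:,:,::-1])
E
python3 chk.py
```

```text
19.025 0.012216868280975785 [-6.3 -2.7  8.6] [-0.33  0.64 -0.12]
rows 1 rotdeg [-0. -0. -0.] D mm tool [-0.   0.5  0.6]
0 dp [-0.0, 0.02, 0.02] dr [-0.0, -0.0, -0.0]
wrist head+ 2614 [13.9 14.7]
wrist head- 0 
wrist sh+ 263 [7.5 8.4]
wrist sh- 211 [7.5 8.3]
ends [44. 64.]
top head+ 88 [13.6 15.5]
top head- 89 [13.4 15.1]
top sh+ 8 [-6.9  9.1]
top sh- 9 [7.3 9.7]
ends [-63.6  63.8]
scene head+ 27 [14.  15.5]
scene head- 93 [14.  15.4]
scene sh+ 0 
scene sh- 12 [8.  9.6]
ends [-64.4  63.2]
```

It is nearly home. One more firm push, then release and retreat.

Call:
jog_arm([
  {"dp": [0, 0.05, 0], "dr": [0, 0, 0]},
  {"dp": [0, 0.05, 0], "dr": [0, 0, 0]},
  {"dp": [0, 0, 0], "dr": [0, 0, 0]},
  {"dp": [0, 0, 0], "dr": [0, 0, 0]},
])

```text
t: 19.68
ee_pos: [0.6107, 0.3044, 0.0536]
ee_rot: [-0.37, 0.275, -0.53, 0.712]
ft_force: [-30.0, -11.8, 35.8]
width: 0.012
```

Call:
jog_arm([
  {"dp": [0, -0.1, 0], "dr": [0, 0, 0]},
  {"dp": [0, 0, 0], "dr": [0, 0, 0]},
])

```text
t: 19.92
ee_pos: [0.6104, 0.3044, 0.0539]
ee_rot: [-0.37, 0.276, -0.529, 0.712]
ft_force: [-10.5, -3.2, 12.5]
width: 0.0123
```

Call:
jog_arm([
  {"dp": [0, 0, 0], "dr": [0, 0, 0]},
  {"dp": [0, 0, 0], "dr": [0, 0, 0]},
  {"dp": [0, 0, 0], "dr": [0, 0, 0]},
  {"dp": [0, 0, 0], "dr": [0, 0, 0]},
], gripper=-0.1)

```text
t: 20.42
ee_pos: [0.611, 0.3044, 0.0533]
ee_rot: [-0.37, 0.276, -0.529, 0.712]
ft_force: [-0.5, -0.1, -0.3]
width: 0.0469
```

Call:
jog_arm([
  {"dp": [0, -0.3, 0], "dr": [0, 0, 0]},
  {"dp": [0, -0.7, 0], "dr": [0, 0, 0]},
  {"dp": [0, -1, 0], "dr": [0, 0, 0]},
  {"dp": [0, -1, 0], "dr": [0, 0, 0]},
  {"dp": [0, -1, 0], "dr": [0, 0, 0]},
  {"dp": [0, 0, 0], "dr": [0, 0, 0]},
  {"dp": [0, 0, 0], "dr": [0, 0, 0]},
])

```text
t: 21.3
ee_pos: [0.5451, 0.2846, 0.152]
ee_rot: [-0.37, 0.276, -0.53, 0.712]
ft_force: [-0.3, -0.0, -0.2]
width: 0.0467
```

```bash
python3 chk.py; ls pics; mv pics/j2*.png pics/k.png
python3 - <<'E'
from h import *
a,_=eyes.grab_frame("top");b=cv2.imread("pics/k.png")[100:400,100:400,::-1]
cv2.imwrite("pics/l.png",np.hstack([cv2.resize(a[140:290,190:410],(440,300)),b])[:,:,::-1])
for n in("bottle","tape_roll"): print(n,[np.round(r["centre"],3) for r in eyes.tip_of("top",n)[:1]])
E
```

```text
21.3 0.04670813395845987 [-0.3 -0.  -0.2] [-0.11  0.49 -0.01]
rows 1 rotdeg [-0.1 -0.  -0. ] D mm tool [ -0.  119.9   0. ]
0 dp [-0.0, 4.0, 0.0] dr [-0.01, -0.0, -0.0]
wrist head+ 692 [13.9 15.1]
wrist head- 471 [14.1 15. ]
wrist sh+ 94 [7.5 8.5]
wrist sh- 76 [7.5 8.3]
ends [-63.2  63.7]
top head+ 99 [13.5 15.6]
top head- 103 [13.8 15.6]
top sh+ 15 [6.4 8.5]
top sh- 16 [6.1 8.2]
ends [-63.9  64. ]
scene head+ 22 [12.9 14.9]
scene head- 92 [14.  16.3]
scene sh+ 12 [7.4 8.6]
scene sh- 13 [7.7 8.6]
ends [-64.5  61.8]
a.png
b.png
c.png
d.png
e.png
f.png
g.png
i.png
j190.png
j213.png
bottle [array([ 0.748,  0.183, -0.005])]
tape_roll [array([0.507, 0.485, 0.   ])]
```

View pics/l.png

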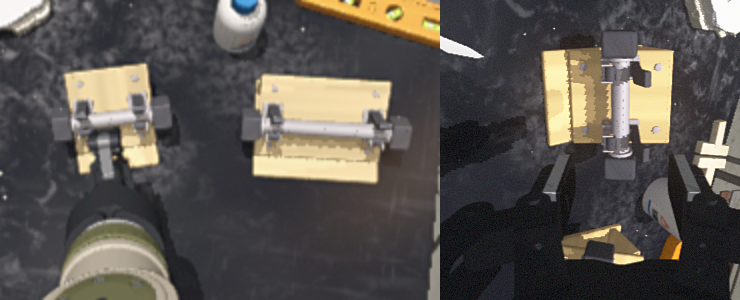

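Both bars sit in their stands, the short one on the left and the long one on the right. The rollers lie over the shanks, the gripper is clear, and the bottle and tape have not moved.

```bash
python3 -c "
from cell import ticket; print(ticket.hand_in())"
```

```text
the job is handed in; nothing more can be done
None
```

I put the long bar in the wide stand and then the short bar in the narrow stand. I pushed each one home, let go, and handed the job in at about 21.5 s of the 54 s allowed.

- **Seating:** Each bar met a stiff stop at the saddles, at about 50 N. In the seat frames the tops of the heads read about 14 mm and the shanks about 8 mm at both ends, as they should when home.
- **Centring:** The wrist camera put the long bar's ends at −89.6 and +89.2 mm, and the short bar's at −63.2 and +63.7 mm. The scene camera put the short bar's left end at 61.8 mm instead of 64, on few points with the arm partly in the way, so I did not count it.
- **Jaws:** The pictures show both rollers over each shank. I could not read the jaw angles, so I judged the jaws shut from the pictures and the depth the bars had reached.
- **Bystanders:** The bottle and the tape roll were found where they started, within the detector's error of about 5 mm.

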